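# Set the specimen gauge to its red mark with the thumbwheel

## Robot

A 6-joint arm with a two-finger parallel gripper is mounted at the origin on the work surface. World frame = base frame: x ahead of the robot, y to its left, z up, the work surface at z = 0. Lengths are in mm, angles in rad, forces in N, time in s.
With the tool pointing down it reaches from about 150 to 775 mm from the base axis. Payload 6.1 kg.
Tool frame: the origin (TCP) lies between the finger pads; the fingertips stand 25 mm ahead of it and the grasp point (between the pads) lies 6 mm ahead of it (env.tcp_to_tips is the distance from the TCP to the fingertips, in mm); z points along the fingers, y is the direction in which the jaws open and shut (so a half turn about z gives the same grasp; the last joint's range is limited). The gripper opens to 85 mm and grips with 20 to 120 N. Pads are 22 mm wide; open, the fingers measure 114 mm over their backs; the gripper's body (76 mm by 85 mm) begins 54 mm behind the grasp point. The pads swing forward as they close: fully open they stand 13 mm farther back than shut.
Start: joints at [1.142, 0.126, -0.04, 1.405, 0, 1.571], TCP at [218.276, 477.456, 256.295] pointing down, gripper open.
Joint ranges: [-2.72, 2.72], [-0.95, 1.95], [-1.27, 1.35], [-1.78, 2.02], [-1.46, 1.47], [-3.14, 3.14]. Speed limits (rad/s): [2.39, 2.39, 3.01, 3.14, 3.14, 3.14].

## Interface

Orientations are given as a unit quaternion [x, y, z, w].
In Python, from bench import env, optics, job gives the robot as it stands.
- The arm moves only by the shell command python3 -m creep 'ROWS' [FORCE]. ROWS is a JSON object of lists of equal length, an entry for each row: "translation": the shift along the world's x, y, z in m, a list of three; "roll": the turn about the world's z in degrees; "fingers": the opening, from -1 (shut) to 1 (fully open). In form: {"translation": [[tx, ty, tz], ...], "roll": [roll, ...], "fingers": [fingers, ...]}. A call has 1 to 20 rows; each row is the pose to reach, as a shift and turn from the pose commanded when the call began; what a row does not reach only later rows make up. A row lasts 1/8 s, in which the tool goes at most 62.5 mm and 10.7 degrees, less where a joint would pass 70% of its speed; a pose out of reach is approached as far as the arm can. A call with a gripper value outside its range is refused whole. The fingers move at their own pace and stop on an object; FORCE is the grip in N (left out, the last holds). Time passes only in rows, so rows that repeat a pose let the fingers close. It gives the time, the measured TCP pose, the force and the opening at its end, in the units of the state.
- env.get_state(): the state, without advancing time (a new reading comes with each control period).
- optics.grab_frame(name): name is "scene" or "top"; returns a dict with "color" (420x560x3 uint8, red, green, blue), "camera_matrix" (3x3 intrinsics, pixels), "rvec" (rotation vector, rad) and "tvec" (3), from world to camera coordinates, as OpenCV has them. Camera axes: x right, y down, z forward; pixel columns grow to the right and rows downward; lengths in mm; the calibration is good to about 2 mm. A picture is of the moment at which its call begins. There is no depth.
- job.sign_off(): hands the job in, once; it reports no verdict.
The state is a dict: "clock": time; "joint_positions": joint angles; "qd": joint speeds; "joint_torque": joint torques, N m; "position": TCP position; "tool_rot": TCP orientation; "contact_force": force on the tool from outside, world axes, zero at the start; "torque": the same for the moment, N m; "gripper_width": opening from 0.0 (shut) to 1.0 (fully open).
Only numpy, scipy, OpenCV 4.12 (cv2) and the standard library are available. Lean on these libraries where they do the work, as an engineer would, in place of code of your own. Each camera call takes 0.05 s, during which the arm holds its last target.

## Task

On the small grey jaw gauge on the lab bench, close the jaws to the red gauge mark: lay a fingertip lightly on top of the knurled brass wheel and roll it, in as many strokes as it takes, until the black pointer on the sliding jaw lines up with the red mark. Use only the wheel and grip nothing: do not touch the jaws or the mark, and leave the brass specimen between the jaws and everything else on the bench where it is. Finish with the hand clear of the gauge.

Things in the scene. Friction and masses are not known exactly. Their poses are not given: they have to be found in the camera images.
- gauge: Fixed jaw gauge, base 130 mm (x) by 240 mm (y) by 18 mm high, origin at the centre of its underside, z up, y along the slide in the closing direction. Wheel at y = -60 mm; fixed jaw's face at y = +85 mm; steel sliding jaw between (70 mm in x, 20 mm in y); jaw tops 55 mm above the bench. Scale rail at x = +55 mm; red mark on it, top 58 mm up. Dark block at y = -105 mm, top 52 mm up.
- wheel_top (a point): Top of the free brass wheel, 83 mm above the bench. Wheel 60 mm in diameter, 30 mm wide, axle level along gauge x. Dark cheeks 3 mm from its sides, 62 mm long in y, 7 mm thick, tops 6 mm below the wheel's. The axle is sprung: the wheel sinks under a fingertip from 2.4 N to a stop 5 mm down at 8.4 N; 2 to 3 mm is a good rolling pressure, over 35 N is too hard.
- wheel (a joint): Turn of the wheel in rad, 0 to 6.25; grows when its top is rolled towards the jaws (gauge +y). 30 mm of fingertip travel turns it 1 rad and closes the jaw by 8 mm. Drag about 0.8 N at the rim; it stays where it is left and can be rolled back.
- jaw (a joint): The sliding jaw rides on one sprung carriage with the wheel, so it dips with it (up to 5 mm) while the wheel is pressed. Travel of the jaw in m, 0 (open, gap 70 mm) to 0.05 (gap 20 mm), towards the gauge's +y; geared to the wheel, 0.008 m per rad.
- jaw_pointer (a point): End of the black pointer bar (4 mm wide) on top of the sliding jaw, at the edge nearer the fixed jaw, 58 mm above the bench, next to the scale rail. It moves with the jaw. Its axes are those of the gauge.
- mark_pointer (a point): Red gauge mark, a bar 4 mm wide in y on the scale rail: the point on its edge nearer the fixed jaw, at the pointer's height. The pointer is on the mark when jaw_pointer and mark_pointer have the same y in the gauge's frame. At the start the jaw is 14 to 36 mm short of it. Axes as the gauge's.
- puck: Brass specimen, 16 mm diameter, 16 mm high, standing loose on the gauge's base between the jaws, near the fixed one. Origin at the centre of its underside. Leave alone.
- copper_spool: Spool of copper colour, 52 mm diameter, 50 mm high, standing beside the gauge. Origin at the centre of its underside. Leave alone.
- green_spool: Green spool, 52 mm diameter, 50 mm high. Origin at the centre of its underside. Leave alone.
- pliers: Pliers with orange handles lying flat, about 150 mm long (along its x), 12 mm high. Leave alone.
- tweezers: Steel tweezers lying flat, about 120 mm long (along its x), 6 mm high. Leave alone.
- vial: Small amber vial with white cap, 24 mm diameter, 55 mm high. Origin at the centre of its underside. Leave alone.
- clamp_block: Red plastic block 60 x 30 x 25 mm. Leave alone.
- clear_box: Open clear plastic box 220 x 160 x 110 mm with blue handles. Leave alone.

How it is judged:
By the outcome, as a careful person would: the job done as asked, in the order asked, and still so for the second after the job is handed in, with the robot touching nothing.
It also fails if it takes over 58 s, if anything falls off the work surface, if the arm or the gripper's body presses on something with over 40 N, if the wrist force passes 120 N, or if a joint passes its speed limit or range.

## Working session

There is one attempt and no reset: what is moved stays moved. The work goes in short steps, Python scripts to look and compute and a shell command to move; the robot and the scene stay as the last step left them, time stands still between calls to the robot, and variables do not carry over. Pictures are saved under pics/ and viewed, and the job is handed in when it is done.

```bash
ls; mkdir -p pics
python3 - <<'E'
from bench import env,optics
import cv2
print(env.get_state(), env.tcp_to_tips)
for n in("scene","top"):
    f=optics.grab_frame(n); cv2.imwrite(f"pics/{n}0.png",f["color"][:,:,::-1]); print(n,f["camera_matrix"],f["rvec"],f["tvec"])
E
```

```text
pics
{'clock': 0.0, 'joint_positions': array([ 1.14199255e+00,  1.26380859e-01, -4.06073106e-02,  1.40539024e+00,
        1.35899712e-05,  1.57080413e+00]), 'qd': array([-0.0013452 , -0.00089892,  0.00049911,  0.00103774, -0.00037106,
       -0.00012679]), 'joint_torque': array([-1.64012761e-05, -4.35914397e+01,  3.52925277e+01,  1.71860831e-02,
        2.09302220e-04,  3.66129655e-06]), 'position': array([218.13152283, 477.13905048, 255.52830139]), 'tool_rot': array([ 2.12766803e-01,  9.77102687e-01, -7.71482563e-04, -1.74940345e-04]), 'contact_force': array([ 0.12589034, -0.57496195,  0.3187419 ]), 'torque': array([-0.04839256, -0.02880236,  0.05291448]), 'gripper_width': 0.9992061011757247} 25.0
scene [[512.67632669   0.         278.51639512]
 [  0.         512.67632669 211.34913065]
 [  0.           0.           1.        ]] [ 0.7537509   2.65146981 -1.0199242 ] [ 473.56745343 -196.91855962 1967.18081629]
top [[448.51038036   0.         276.17059682]
 [  0.         448.51038036 216.82029357]
 [  0.           0.           1.        ]] [ 2.03659875 -2.18188747  0.24598868] [  53.49538293  574.6378524  1238.81025296]
```

View pics/scene0.png

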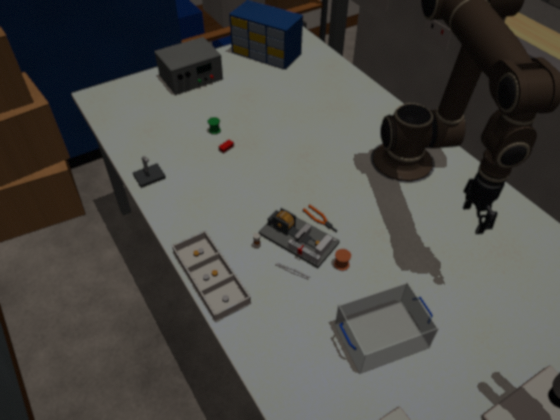

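View pics/top0.png

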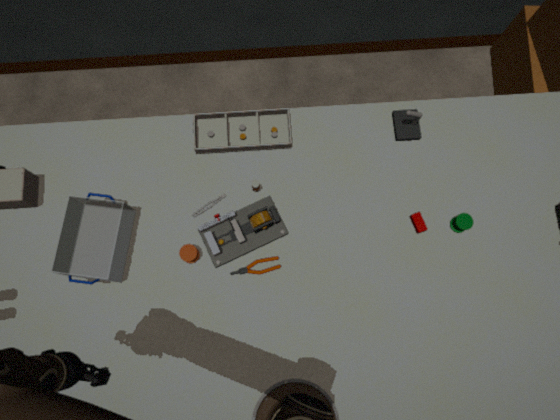

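Run:
```python
import cv2
a=cv2.imread("pics/top0.png")[180:285,170:310]; b=cv2.imread("pics/scene0.png")[195:275,240:360]
cv2.imwrite("pics/topz.png",cv2.resize(a,None,fx=5.6,fy=5.6,interpolation=cv2.INTER_CUBIC))
cv2.imwrite("pics/scenez.png",cv2.resize(b,None,fx=6.5,fy=6.5,interpolation=cv2.INTER_CUBIC))
```

```text
(no output)
```

View pics/topz.png

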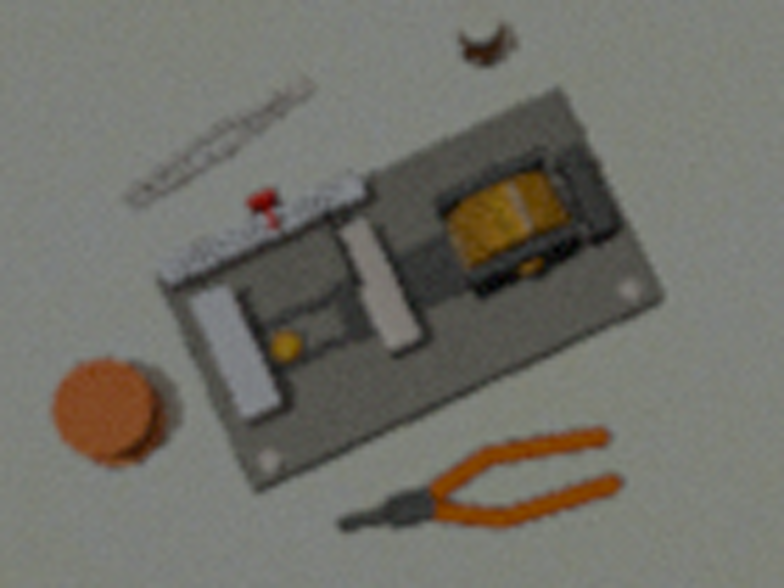

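View pics/scenez.png

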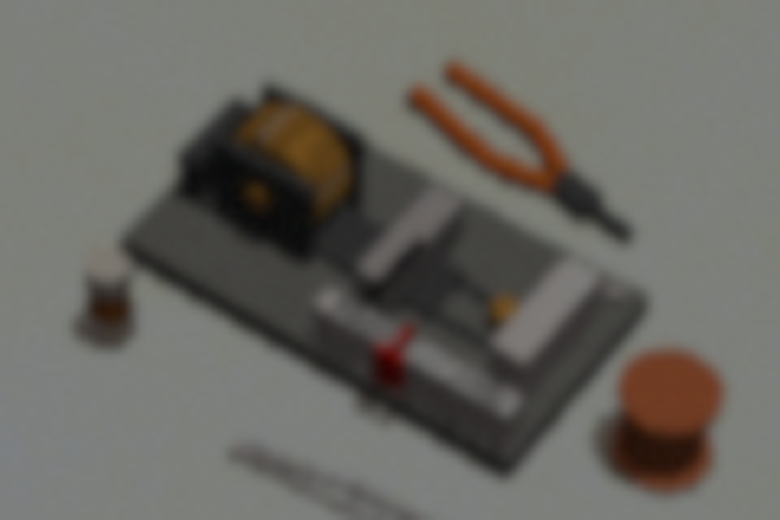

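```bash
cat > h.py <<'E'
import numpy as np,cv2
def ray(f,uv,z):
    R=cv2.Rodrigues(np.array(f["rvec"]))[0];t=np.array(f["tvec"]).ravel()
    p=cv2.undistortPoints(np.array(uv,float).reshape(-1,1,2),np.array(f["camera_matrix"]),None).reshape(-1,2)
    d=np.c_[p,np.ones(len(p))]@R; c=-R.T@t
    return c+d*((z-c[2])/d[:,2])[:,None]
def proj(f,P): return cv2.projectPoints(np.array(P,float).reshape(-1,3),np.array(f["rvec"]),np.array(f["tvec"]),np.array(f["camera_matrix"]),None)[0].reshape(-1,2)
tz=lambda u,v:((u+.5)/5.6-.5+170,(v+.5)/5.6-.5+180)
sz=lambda u,v:((u+.5)/6.5-.5+240,(v+.5)/6.5-.5+195)
E
python3 - <<'E'
from h import *
from bench import optics
T=optics.grab_frame("top");S=optics.grab_frame("scene")
c=ray(T,[tz(562,88),tz(663,298),tz(257,490)],18);print("top corners",c.round(1))
d=c[1]-c[0];print(np.linalg.norm(d),np.linalg.norm(c[2]-c[1]))
y=(c[2]-c[1])[:2];y/=np.linalg.norm(y);print("yaw of y",np.degrees(np.arctan2(y[1],y[0])))
o=(c[0]+c[2])[:2]/2;print("origin",o)
c2=ray(S,[sz(125,245),sz(508,475),sz(648,300)],18);print("scene corners",c2.round(1),np.linalg.norm(c2[1]-c2[0]),np.linalg.norm(c2[2]-c2[1]))
o2=(c2[0]+c2[2])[:2]/2;y2=(c2[1]-c2[0])[:2];y2/=np.linalg.norm(y2);print(o2,np.degrees(np.arctan2(y2[1],y2[0])))
x=np.array([y[1],-y[0]])
# consistency
def g(f,uv,z,oo=o): 
    p=ray(f,[uv],z)[0,:2]-oo; return (p@x).round(1),(p@y).round(1)
for n,f,uv,z in [("fixed jaw face mid",T,tz(262,345),55),("slide jaw front lo",T,tz(392,352),55),("slide jaw corner",T,tz(345,225),55),("slide front mid",T,tz(368,295),55),("slide back",T,tz(395,265),55),("slide backhi",T,tz(372,218),55),("red bar",T,tz(275,225),58),("red",T,tz(262,205),58),("wheel mid",T,tz(510,215),83),("puck",T,tz(286,345),34),
 ("redS",S,sz(390,360),58),("redbarS",S,sz(407,330),58)]: print(n,g(f,uv,z))
w=o-60*y;print("wheel top",w,"x axis",x,"y",y)
print(proj(T,[[*w,83]]),proj(S,[[*w,83]]))
E
```

```text
top corners [[655.2  27.2  18. ]
 [535.9 -18.9  18. ]
 [448.6 200.9  18. ]]
127.87820696347802 236.4815889800954
yaw of y 111.67829990365
origin [551.90871023 114.02791481]
scene corners [[657.3  36.6  18. ]
 [573.2 257.3  18. ]
 [451.5 205.5  18. ]] 236.16313305381473 132.26677461612513
[554.40104934 121.05750443] 110.84939148055155
fixed jaw face mid (np.float64(-2.5), np.float64(83.6))
slide jaw front lo (np.float64(-34.8), np.float64(24.8))
slide jaw corner (np.float64(36.7), np.float64(18.9))
slide front mid (np.float64(-2.2), np.float64(23.5))
slide back (np.float64(6.1), np.float64(4.3))
slide backhi (np.float64(34.0), np.float64(4.7))
red bar (np.float64(51.7), np.float64(51.7))
red (np.float64(64.3), np.float64(53.5))
wheel mid (np.float64(-1.6), np.float64(-59.0))
puck (np.float64(-3.6), np.float64(73.2))
redS (np.float64(75.7), np.float64(56.5))
redbarS (np.float64(55.8), np.float64(52.6))
wheel top [574.0724002   58.27156229] x axis [0.92927254 0.36939483] y [-0.36939483  0.92927254]
[[260.75809559 217.3424011 ]] [[283.7869094  213.50784589]]
```

The top view shows the gauge clearly: brass wheel at about (261,218), red mark at about (217,217) and sliding-jaw top at about (238,231). Base sizes come out at 128–132 × 236 mm, which fits. I'll move above the wheel with the fingers shut.

```bash
python3 -m creep '{"translation":[[0.030,-0.036,0],[0.060,-0.072,0],[0.090,-0.107,0],[0.120,-0.143,0],[0.150,-0.179,0],[0.180,-0.215,0],[0.210,-0.250,0],[0.240,-0.286,0],[0.270,-0.322,0],[0.300,-0.358,0],[0.330,-0.393,0],[0.360,-0.429,0],[0.360,-0.429,0],[0.360,-0.429,-0.05],[0.360,-0.429,-0.10],[0.360,-0.429,-0.10],[0.360,-0.429,-0.10]],"roll":[4,8,12,16,20,24,28,32,36,40,44,46,46,46,46,46,46],"fingers":[-1,-1,-1,-1,-1,-1,-1,-1,-1,-1,-1,-1,-1,-1,-1,-1,-1]}' 20
python3 - <<'E'
from bench import env,optics
import cv2
from scipy.spatial.transform import Rotation as R
s=env.get_state();print(s["joint_positions"].round(2),s["position"],s["contact_force"],s["gripper_width"]);print(R.from_quat(s["tool_rot"]).as_matrix().round(3))
for n,(a,b,c,d),k in(("top",(150,310,140,280),5),("scene",(220,360,170,285),5)):
    f=optics.grab_frame(n)["color"][c:d,a:b,::-1]; cv2.imwrite(f"pics/{n}1.png",cv2.resize(f,None,fx=k-0.8,fy=k-.8,interpolation=cv2.INTER_CUBIC))
E
```

```text
clock: 2.33
position: [578.7, 49.1, 158.3]
tool_rot: [-0.186, 0.983, -0.0, 0.001]
contact_force: [-0.2, 0.5, 0.6]
gripper_width: -0.002
[ 0.08  0.25 -0.11  1.21  0.   -0.29] [578.69617304  49.05715578 158.28167024] [-0.24327972  0.49053338  0.64612292] -0.0018917158356954857
[[-0.931 -0.366  0.002]
 [-0.366  0.931  0.   ]
 [-0.002 -0.    -1.   ]]
```

View pics/scene1.png

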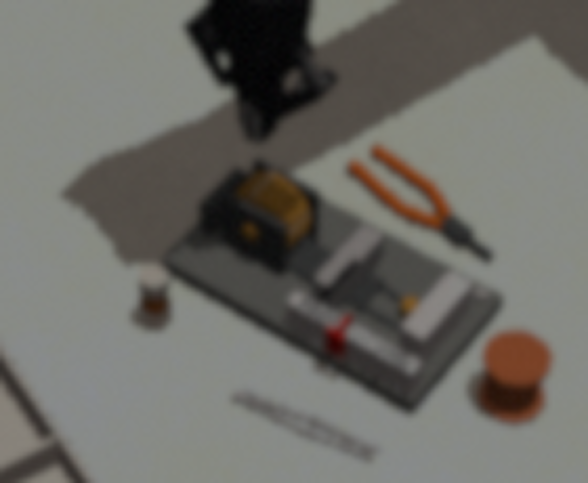

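View pics/top1.png

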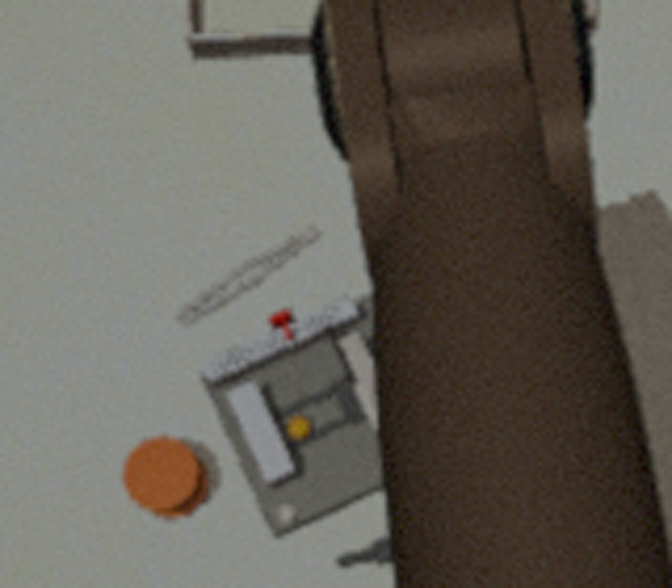

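```bash
python3 -c "
from bench import env
s=env.get_state();print(s['clock'],s['position'],s['contact_force'],s['qd'])"
```

```text
2.425 [579.60374004  48.91377851 159.17503294] [-0.04771392  0.92156873  0.97792218] [-0.0027644  -0.00160653 -0.00154565 -0.00840962  0.00048337 -0.0014521 ]
```

```bash
python3 -m creep '{"translation":[[0,0,-0.015],[0,0,-0.03],[0,0,-0.042],[0,0,-0.042],[0,0,-0.042]],"roll":[0,0,0,0,0],"fingers":[-1,-1,-1,-1,-1]}'
python3 -m creep '{"translation":[[0,0,0],[0,0,0]],"roll":[0,0],"fingers":[-1,-1]}'
python3 - <<'E'
from bench import env,optics
import cv2
for n,(a,b,c,d),k in(("scene",(240,350,175,275),6),):
    f=optics.grab_frame(n)["color"][c:d,a:b,::-1]; cv2.imwrite(f"pics/{n}2.png",cv2.resize(f,None,fx=k,fy=k,interpolation=cv2.INTER_CUBIC))
E
```

```text
clock: 3.05
position: [578.4, 48.4, 114.4]
tool_rot: [-0.186, 0.983, 0.0, -0.0]
contact_force: [0.2, 0.8, 0.6]
gripper_width: 0.001
clock: 3.3
position: [578.5, 48.5, 114.7]
tool_rot: [-0.186, 0.983, -0.0, 0.0]
contact_force: [0.4, 0.6, -0.6]
gripper_width: -0.002
```

View pics/scene2.png

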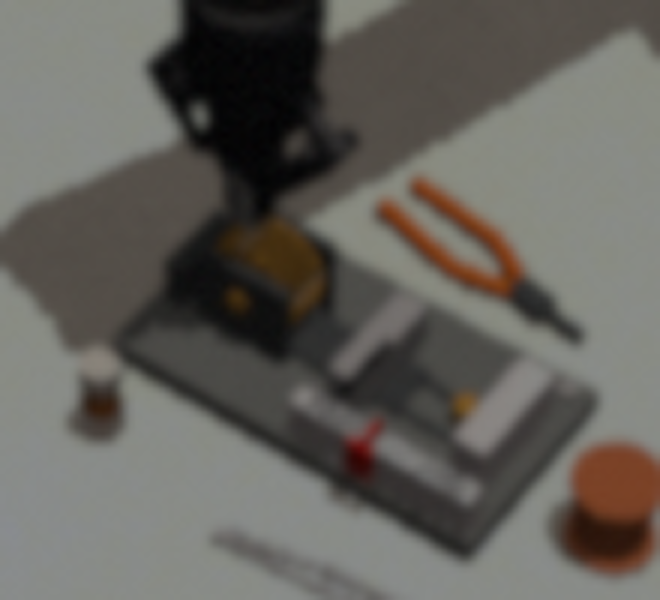

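```bash
python3 -m creep '{"translation":[[0,0,-0.003],[0,0,-0.005],[0,0,-0.007],[0,0,-0.007]],"roll":[0,0,0,0],"fingers":[-1,-1,-1,-1]}'
python3 -m creep '{"translation":[[0,0,-0.001],[0,0,-0.001]],"roll":[0,0],"fingers":[-1,-1]}'
python3 -m creep '{"translation":[[0,0,-0.001],[0,0,-0.001]],"roll":[0,0],"fingers":[-1,-1]}'
```

```text
clock: 3.85
position: [578.2, 48.4, 107.1]
tool_rot: [-0.186, 0.983, 0.0, -0.0]
contact_force: [-0.4, 0.0, -0.2]
gripper_width: -0.002
clock: 4.1
position: [578.2, 48.5, 106.4]
tool_rot: [-0.186, 0.983, 0.0, 0.0]
contact_force: [-0.7, 0.3, 1.0]
gripper_width: -0.001
clock: 4.35
position: [578.3, 48.4, 105.4]
tool_rot: [-0.186, 0.983, -0.0, 0.0]
contact_force: [-1.5, -0.3, 1.6]
gripper_width: -0.002
```

```bash
python3 -m creep '{"translation":[[-0.0015,0.0037,0],[-0.0029,0.0075,0],[-0.0044,0.0112,0],[-0.0044,0.0112,0]],"roll":[0,0,0,0],"fingers":[-1,-1,-1,-1]}'
python3 - <<'E'
from bench import env,optics
import cv2
for n,(a,b,c,d),k in(("scene",(240,350,175,275),6),):
    f=optics.grab_frame(n)["color"][c:d,a:b,::-1]; cv2.imwrite(f"pics/{n}3.png",cv2.resize(f,None,fx=k,fy=k,interpolation=cv2.INTER_CUBIC))
E
```

```text
clock: 4.85
position: [573.7, 60.2, 105.4]
tool_rot: [-0.186, 0.983, 0.0, -0.0]
contact_force: [-0.9, -0.9, 3.1]
gripper_width: 0.001
```

View pics/scene3.png

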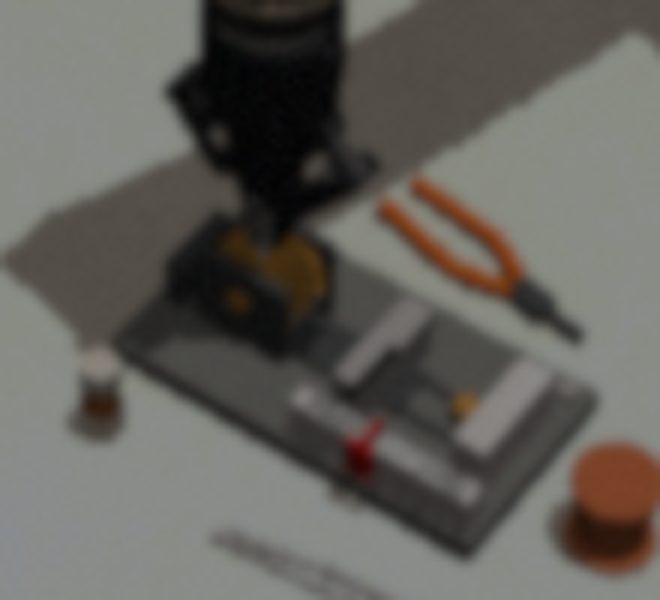

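```bash
python3 -m creep '{"translation":[[0,0,-0.001],[-0.0015,0.0037,-0.001],[-0.0029,0.0075,-0.001],[-0.0044,0.0112,-0.001],[-0.0044,0.0112,-0.001]],"roll":[0,0,0,0,0],"fingers":[-1,-1,-1,-1,-1]}'
python3 - <<'E'
from bench import env,optics
import cv2,numpy as np
F=[]
for i in range(5):
    f=optics.grab_frame("scene");F.append(env.get_state()["contact_force"])
print(np.mean(F,0))
for n,(a,b,c,d),k in(("scene",(240,350,175,275),6),):
    f=f["color"][c:d,a:b,::-1]; cv2.imwrite(f"pics/{n}4.png",cv2.resize(f,None,fx=k,fy=k,interpolation=cv2.INTER_CUBIC))
E
```

```text
clock: 5.52
position: [569.2, 71.4, 104.2]
tool_rot: [-0.186, 0.983, 0.0, -0.0]
contact_force: [-1.6, 0.5, 2.1]
gripper_width: 0.003
[-2.08468964  1.10112527  2.97564565]
```

View pics/scene4.png

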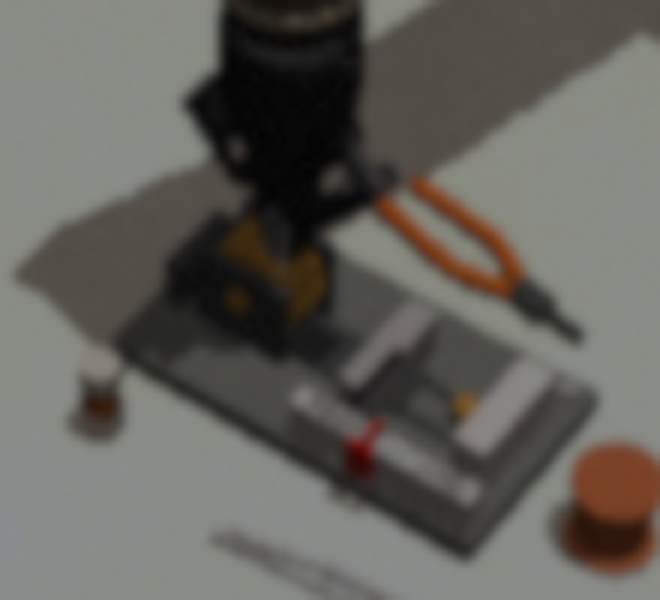

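```bash
python3 -m creep '{"translation":[[0,0,0.010],[0.0044,-0.0112,0.010],[0.0088,-0.0223,0.010],[0.0088,-0.0223,0.003],[0.0088,-0.0223,-0.001],[0.0073,-0.0186,-0.001],[0.0059,-0.0149,-0.001],[0.0044,-0.0112,-0.001]],"roll":[0,0,0,0,0,0,0,0],"fingers":[-1,-1,-1,-1,-1,-1,-1,-1]}'
python3 -m creep '{"translation":[[-0.0015,0.0037,0],[-0.0029,0.0074,0],[-0.0044,0.0112,0],[-0.0044,0.0112,0],[-0.0044,0.0112,0.01],[0,0,0.01],[0.0044,-0.0112,0.010],[0.0044,-0.0112,0.010]],"roll":[0,0,0,0,0,0,0,0],"fingers":[-1,-1,-1,-1,-1,-1,-1,-1]}'
python3 - <<'E'
from bench import env,optics
import cv2,numpy as np
for n,(a,b,c,d),k in(("scene",(240,350,175,275),6),("top",(190,290,180,280),6)):
    f=optics.grab_frame(n)
    f=f["color"][c:d,a:b,::-1]; cv2.imwrite(f"pics/{n}5.png",cv2.resize(f,None,fx=k,fy=k,interpolation=cv2.INTER_CUBIC))
E
```

```text
clock: 6.78
position: [573.8, 60.1, 103.7]
tool_rot: [-0.186, 0.983, -0.0, 0.0]
contact_force: [-0.1, -1.1, 4.4]
gripper_width: 0.0
clock: 7.78
position: [578.5, 47.1, 112.9]
tool_rot: [-0.185, 0.983, -0.0, -0.0]
contact_force: [-0.1, -0.2, -0.2]
gripper_width: 0.007
```

View pics/scene5.png

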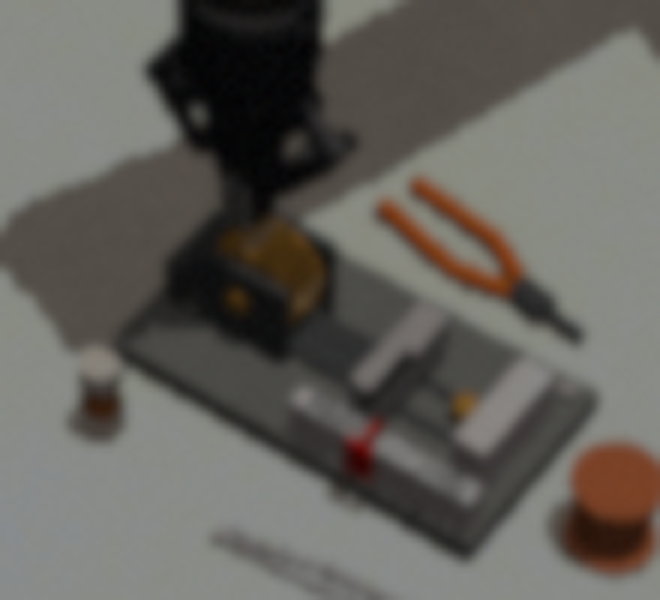

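View pics/top5.png

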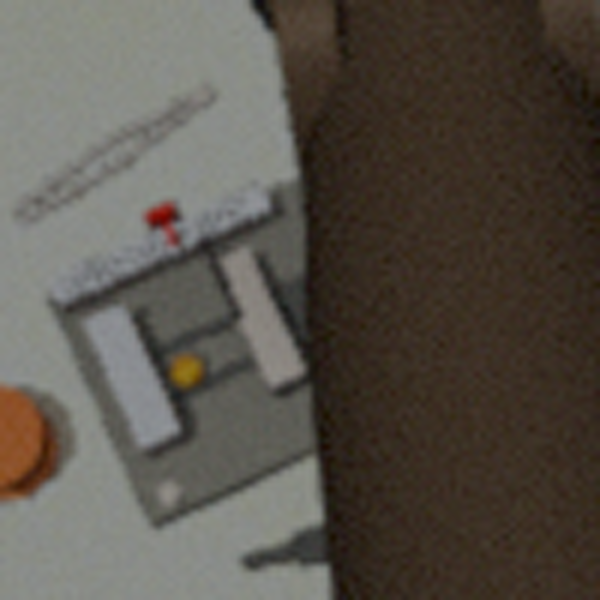

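```bash
cat > rect.py <<'E'
from h import *
import sys
from bench import optics
def go(tag,z=58,N=6,cam="top"):
    fs=[optics.grab_frame(cam) for _ in range(N)]
    T=fs[0];I=np.mean([f["color"] for f in fs],0).astype(np.float32)
    a=np.radians(111.5);y=np.array([np.cos(a),np.sin(a)]);x=np.array([y[1],-y[0]]);o=np.array([552.,114.5])
    # gauge (x,y): out col = (y+10)*5, row=(75-x)*5
    G=[(75,-10),(75,110),(-45,110),(-45,-10)]
    uv=proj(T,[[*(o+gx*x+gy*y),z] for gx,gy in G]).astype(np.float32)
    dst=np.array([[(gy+10)*5,(75-gx)*5] for gx,gy in G],np.float32)
    W=cv2.warpPerspective(I,cv2.getPerspectiveTransform(uv,dst),(600,600),flags=cv2.INTER_CUBIC)
    out=np.clip(W*1.5,0,255).astype(np.uint8)[:,:,::-1].copy()
    for g in range(-10,110,10): cv2.putText(out,str(g),((g+10)*5,595),0,.35,(0,255,255),1);cv2.line(out,((g+10)*5,575),((g+10)*5,583),(0,255,255),1)
    cv2.imwrite(f"pics/{tag}.png",out); np.save(f"pics/{tag}.npy",W)
    return W
if __name__=="__main__": go(sys.argv[1],float(sys.argv[2]),6,sys.argv[3])
E
python3 rect.py r6 58 top
```

```text
(no output)
```

View pics/r6.png

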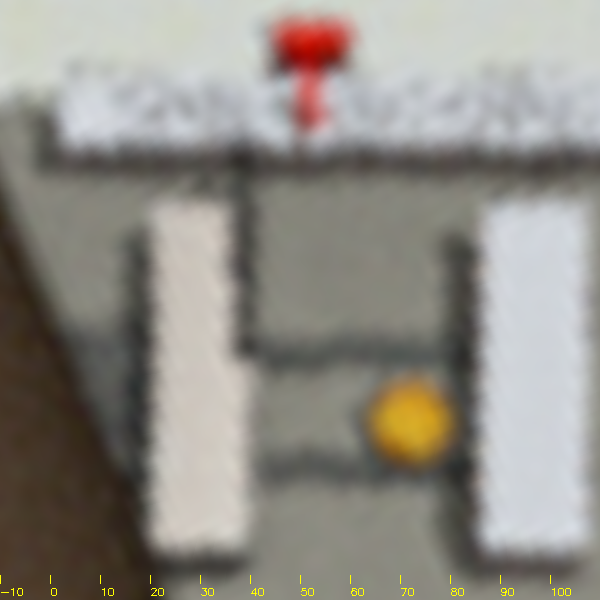

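```bash
cat > meas.py <<'E'
import numpy as np,sys
W=np.load(f"pics/{sys.argv[1]}.npy");Y=lambda c:c/5-10
r=W[80:130]; m=(r[:,:,0]-r[:,:,1]).mean(0);m=np.clip(m-.3*m.max(),0,None);c=np.arange(600);i=m.argmax();s=slice(max(0,i-25),i+26)
red=(m[s]*c[s]).sum()/m[s].sum()
red_y=Y(red)
g=W.mean(2)
def edges(rows,lo,hi,tag):
    p=g[rows].mean(0);p=np.convolve(p,np.ones(5)/5,'same');d=np.gradient(p)
    a=lo+np.argmax(d[lo:hi]);b=lo+np.argmin(d[lo:hi]);print(tag,"rise",Y(a),"fall",Y(b))
edges(slice(380,540),100,400,"slidejaw lower: ")
edges(slice(220,540),430,560,"fixed jaw: ")
p=g[190:340].mean(0);
# pointer: dark dip
lo=int((float(sys.argv[2])+10)*5)
s=slice(lo-20,lo+21);q=p[s];k=lo-20+q.argmin();base=p[k+18:k+40].mean();w=np.clip(base-8-p[k-14:k+15],0,None);print("pointer",Y((w*np.arange(k-14,k+15)).sum()/w.sum()),"min",Y(k),"red",red_y)
q2=g[155:195].mean(0);print("ptr near rail min",Y(lo-20+q2[s].argmin()))
E
python3 meas.py r6 38.5
```

```text
slidejaw lower:  rise 20.2 fall 39.2
fixed jaw:  rise 85.8 fall 78.8
pointer 39.40651057257374 min 39.2 red 51.942152474753925
ptr near rail min 38.4
```

```bash
python3 -m creep '{"translation":[[0,0,-0.006],[0,0,-0.010],[-0.0015,0.0037,-0.010],[-0.0029,0.0074,-0.010],[-0.0044,0.0112,-0.010],[-0.0059,0.0149,-0.010],[-0.0073,0.0186,-0.010],[-0.0088,0.0223,-0.010],[-0.0088,0.0223,-0.010],[-0.0088,0.0223,0],[-0.0044,0.0112,0],[0,0,0],[0,0,0]],"roll":[0,0,0,0,0,0,0,0,0,0,0,0,0],"fingers":[-1,-1,-1,-1,-1,-1,-1,-1,-1,-1,-1,-1,-1]}'
python3 rect.py r7 58 top; python3 meas.py r7 44.5
```

```text
clock: 9.8
position: [578.4, 47.2, 112.8]
tool_rot: [-0.185, 0.983, -0.0, -0.0]
contact_force: [-0.2, 0.0, -0.1]
gripper_width: 0.001
slidejaw lower:  rise 26.799999999999997 fall 46.2
fixed jaw:  rise 85.8 fall 79.0
pointer 46.012579172799136 min 45.8 red 51.88329211862597
ptr near rail min 45.4
```

View pics/r7.png

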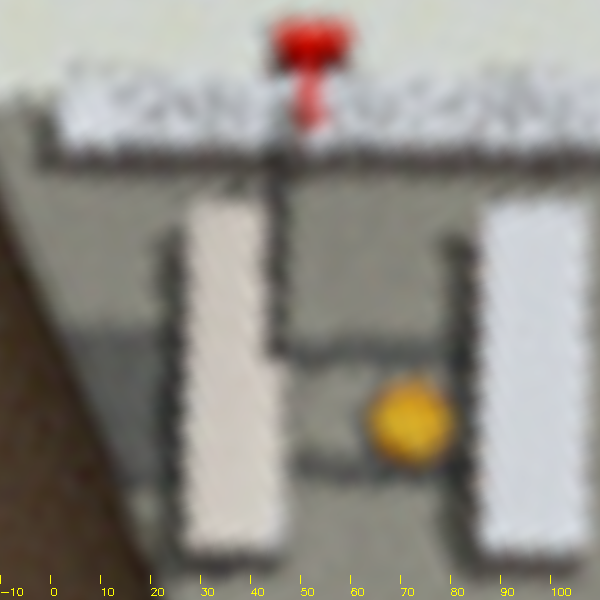

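```bash
python3 -m creep '{"translation":[[0,0,-0.006],[0,0,-0.010],[-0.0015,0.0037,-0.010],[-0.0029,0.0074,-0.010],[-0.0044,0.0112,-0.010],[-0.0059,0.0149,-0.010],[-0.0070,0.0177,-0.010],[-0.0070,0.0177,-0.010],[-0.0070,0.0177,0],[-0.0035,0.0090,0],[0,0,0],[0,0,0]],"roll":[0,0,0,0,0,0,0,0,0,0,0,0],"fingers":[-1,-1,-1,-1,-1,-1,-1,-1,-1,-1,-1,-1]}'
python3 rect.py r8 58 top; python3 meas.py r8 50
python3 - <<'E'
import numpy as np
W=np.load("pics/r8.npy")
c=np.arange(600)
for r in range(60,160,10):
    p=W[r:r+10].mean(0);m=np.clip(p[:,0]-p[:,1]-25,0,None);print(r,"red",round(m.sum(),0),((m*c).sum()/max(m.sum(),1)/5-10).round(2),'half edges',(c[m>m.max()/2][[0,-1]]/5-10) if m.max()>5 else '')
g=W.mean(2)
for r in range(140,350,20):
    p=g[r:r+20].mean(0);s=p[275:330];print(r,(275+s.argmin())/5-10, s[::3].round(0).astype(int))
E
```

```text
clock: 11.6
position: [578.3, 47.4, 112.8]
tool_rot: [-0.185, 0.983, -0.0, -0.0]
contact_force: [0.1, -0.5, -0.0]
gripper_width: -0.001
slidejaw lower:  rise 32.0 fall 51.6
fixed jaw:  rise 85.8 fall 78.8
pointer 51.09715140741372 min 51.0 red 51.94843118257737
ptr near rail min 50.4
60 red 1824.0 51.71 half edges [49.  54.4]
70 red 996.0 51.98 half edges [50. 54.]
80 red 802.0 51.84 half edges [50.  53.6]
90 red 799.0 51.7 half edges [49.8 53.4]
100 red 728.0 51.89 half edges [50.  53.8]
110 red 727.0 52.21 half edges [50.2 54.2]
120 red 329.0 52.1 half edges [50.4 53.6]
130 red 0.0 -10.0 half edges 
140 red 0.0 -10.0 half edges 
150 red 0.0 -10.0 half edges 
140 51.2 [87 89 89 87 82 76 68 61 55 52 51 51 53 57 62 66 69 71 73]
160 50.4 [49 50 50 48 46 44 41 37 35 34 35 37 40 43 46 49 52 54 56]
180 50.4 [72 73 72 70 66 60 54 49 45 43 44 48 54 61 67 72 76 78 79]
200 50.6 [111 106  99  90  81  72  62  53  47  45  46  50  56  62  68  74  78  82
  84]
220 51.0 [127 121 115 106  96  84  72  62  54  48  47  49  54  61  69  75  80  83
  85]
240 50.8 [126 121 114 105  95  85  74  64  56  51  50  53  59  65  71  76  80  83
  85]
260 51.2 [129 125 120 114 105  95  83  72  63  57  54  54  58  63  69  75  80  83
  84]
280 51.0 [132 130 125 118 108  97  86  75  66  60  58  59  63  68  73  77  81  84
  86]
300 51.2 [133 130 125 118 109  98  86  76  68  62  60  61  63  68  74  79  83  86
  88]
320 50.8 [129 126 120 112 101  89  77  67  59  54  53  56  62  68  74  78  81  82
  82]
340 51.6 [123 116 108  99  91  82  74  66  60  56  54  53  54  54  56  57  59  60
  60]
```

View pics/r8.png

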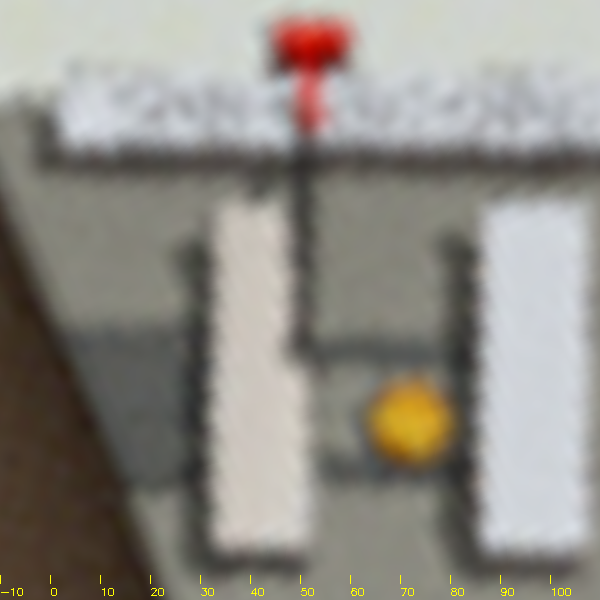

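```bash
python3 rect.py s8 58 scene
python3 - <<'E'
from h import *
from bench import optics
a=np.radians(111.5);y=np.array([np.cos(a),np.sin(a)]);x=np.array([y[1],-y[0]]);o=np.array([552.,114.5])
for n in("top","scene"):
    f=optics.grab_frame(n);p=o+51*y
    q=ray(f,proj(f,[[*p,55]]),58)[0,:2]-p;print(n,"shift of z=55 pt when read at 58:",q@x,q@y)
E
```

```text
top shift of z=55 pt when read at 58: -0.6286807898773891 -0.061438598003584345
scene shift of z=55 pt when read at 58: 2.1470830114806656 1.2643542076761727
```

View pics/s8.png

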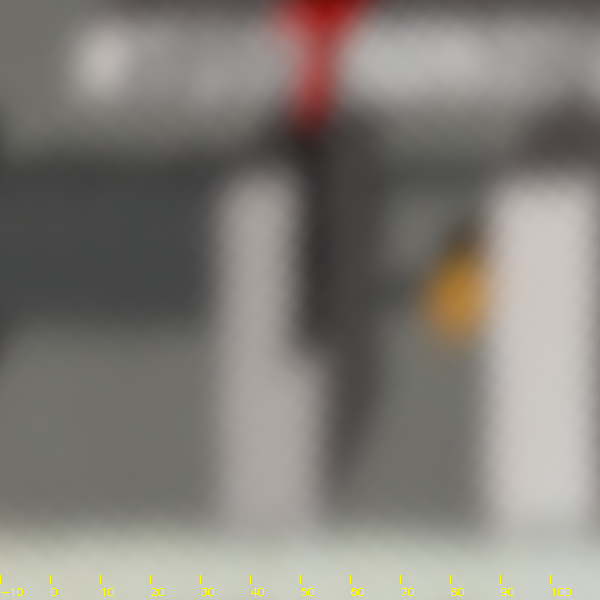

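Run:
```python
import numpy as np
W=np.load("pics/r8.npy");g=W.mean(2)
def edge(rows,lo,hi,sgn,h=None):
    p=sgn*g[rows].mean(0)[lo:hi]; t=(p.min()+p.max())/2; d=np.gradient(np.convolve(np.pad(p,4,'edge'),np.ones(9)/9,'valid'))
    d=np.clip(d-.4*d.max(),0,None); return round((d*np.arange(lo,hi)).sum()/d.sum()/5-10,2)
R=list(range(220,530,30))
for n,lo,hi,s in(("fixed face",440,505,1),("fixed back",570,600,-1),("slide back",190,240,1),("slide front",280,330,-1),("slot->ptr right",305,345,1)):
    v=[edge(slice(r,r+30),lo,hi,s) for r in R]; print(n,v,"slope/100mm",np.polyfit([75-(r+15)/5 for r in R],v,1)[0]*100)
for r in range(145,200,10): print(r,"ptr left",edge(slice(r,r+10),270,305,-1),"right",edge(slice(r,r+10),303,345,1))
for r in range(75,125,10):
    p=(W[r:r+10,:,0]-W[r:r+10,:,1]).mean(0); 
    e=[]
    for lo,hi,s in((280,309,1),(309,340,-1)):
        d=np.clip(s*np.gradient(p[lo:hi]),0,None);d=np.clip(d-.4*d.max(),0,None);e.append(round((d*np.arange(lo,hi)).sum()/d.sum()/5-10,2))
    print(r,"red",e)
```

```text
fixed face [np.float64(86.19), np.float64(85.96), np.float64(86.09), np.float64(86.14), np.float64(85.83), np.float64(85.82), np.float64(85.64), np.float64(85.62), np.float64(85.53), np.float64(85.99), np.float64(85.99)] slope/100mm 0.5742424242424251
fixed back [np.float64(107.48), np.float64(107.55), np.float64(107.16), np.float64(107.16), np.float64(107.54), np.float64(107.63), np.float64(107.5), np.float64(107.17), np.float64(107.17), np.float64(107.46), np.float64(107.34)] slope/100mm 0.1590909090910037
slide back [np.float64(32.98), np.float64(32.89), np.float64(32.88), np.float64(32.56), np.float64(32.42), np.float64(32.1), np.float64(31.82), np.float64(32.09), np.float64(32.05), np.float64(32.53), np.float64(32.52)] slope/100mm 1.1772727272727455
slide front [np.float64(48.08), np.float64(48.23), np.float64(48.25), np.float64(48.03), np.float64(48.08), np.float64(51.1), np.float64(51.12), np.float64(51.6), np.float64(52.29), np.float64(52.05), np.float64(51.59)] slope/100mm -8.353030303030282
slot->ptr right [np.float64(53.18), np.float64(53.14), np.float64(53.33), np.float64(52.95), np.float64(55.45), np.float64(56.29), np.float64(56.51), np.float64(57.45), np.float64(58.63), np.float64(nan), np.float64(56.85)] slope/100mm nan
145 ptr left 48.38 right 53.28
155 ptr left 48.62 right 53.51
165 ptr left 48.02 right 54.24
175 ptr left 48.32 right 52.82
185 ptr left 48.2 right 52.66
195 ptr left 48.01 right 53.2
75 red [np.float64(49.32), np.float64(54.63)]
85 red [np.float64(49.23), np.float64(53.96)]
95 red [np.float64(49.26), np.float64(54.23)]
105 red [np.float64(49.14), np.float64(55.0)]
115 red [np.float64(49.16), np.float64(55.05)]<stdin>:5: RuntimeWarning: invalid value encountered in scalar divide
```

```bash
python3 -m creep '{"translation":[[-0.0035,0.0088,0],[-0.0035,0.0088,-0.006],[-0.0035,0.0088,-0.010],[-0.0035,0.0088,-0.010],[-0.0044,0.0112,-0.010],[-0.0053,0.0135,-0.010],[-0.0053,0.0135,-0.010],[-0.0053,0.0135,0],[-0.0035,0.0088,0.01],[0,0,0.01],[0,0,0.01]],"roll":[0,0,0,0,0,0,0,0,0,0,0],"fingers":[-1,-1,-1,-1,-1,-1,-1,-1,-1,-1,-1]}'
cat > m2.py <<'E'
import numpy as np,sys
W=np.load(f"pics/{sys.argv[1]}.npy");g=W.mean(2)
def edge(rows,lo,hi,sgn):
    p=sgn*g[rows].mean(0)[lo:hi]; d=np.gradient(np.convolve(np.pad(p,4,'edge'),np.ones(9)/9,'valid'))
    d=np.clip(d-.4*d.max(),0,None); return round((d*np.arange(lo,hi)).sum()/d.sum()/5-10,2)
o=int(float(sys.argv[2])*5)
print("slide back",edge(slice(220,530),190+o,240+o,1),"front",edge(slice(390,530),280+o,330+o,-1))
print("fixed",edge(slice(220,530),440,505,1))
for a,b in((175,205),(220,260),(260,300),(300,340)): print("ptr",edge(slice(a,b),270+o,305+o,-1),edge(slice(a,b),303+o,345+o,1))
p=W[80:125].mean(0);m=np.clip(p[:,0]-p[:,1]-20,0,None);c=np.arange(600);print("red",(m*c).sum()/m.sum()/5-10)
E
python3 m2.py r8 0; python3 rect.py r9 58 top; python3 m2.py r9 1.4
```

```text
clock: 13.68
position: [578.5, 47.6, 123.1]
tool_rot: [-0.185, 0.983, -0.0, -0.0]
contact_force: [0.5, 0.8, 0.1]
gripper_width: -0.001
slide back 32.4 front 51.72
fixed 85.87
ptr 48.17 52.88
ptr 47.79 53.07
ptr 48.17 53.35
ptr 47.97 53.07
red 51.92881808485735
slide back 33.61 front 52.89
fixed 85.85
ptr 49.08 54.41
ptr 48.93 54.52
ptr 49.12 54.52
ptr 49.48 54.52
red 51.9314874370174
```

View pics/r9.png

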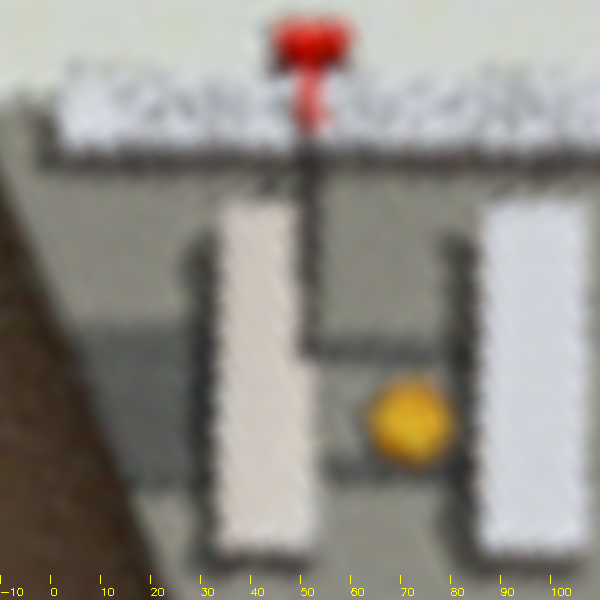

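```bash
python3 -m creep '{"translation":[[0,0,0.04],[0,0,0.08],[0,0,0.12],[-0.02,-0.04,0.13],[-0.04,-0.08,0.13],[-0.06,-0.12,0.13],[-0.08,-0.16,0.13],[-0.10,-0.20,0.13],[-0.12,-0.24,0.13],[-0.14,-0.28,0.13],[-0.14,-0.28,0.13],[-0.14,-0.28,0.13]],"roll":[0,0,0,0,0,0,0,0,0,0,0,0],"fingers":[-1,-1,-1,-1,-1,-1,-1,-1,-1,-1,-1,-1]}'
python3 - <<'E'
from rect import *
go("r10",58,12)
f=optics.grab_frame("top")["color"][170:290,160:310,::-1];cv2.imwrite("pics/t10.png",cv2.resize(f,None,fx=5,fy=5,interpolation=cv2.INTER_CUBIC))
E
python3 m2.py r10 1.4
```

```text
clock: 15.48
position: [438.3, -231.4, 253.3]
tool_rot: [-0.186, 0.983, 0.0, 0.0]
contact_force: [1.1, 0.1, 0.7]
gripper_width: -0.001
slide back 33.6 front 52.86
fixed 85.85
ptr 49.09 54.44
ptr 49.0 54.35
ptr 49.23 54.48
ptr 49.51 54.43
red 51.93702139007753
```

View pics/r10.png

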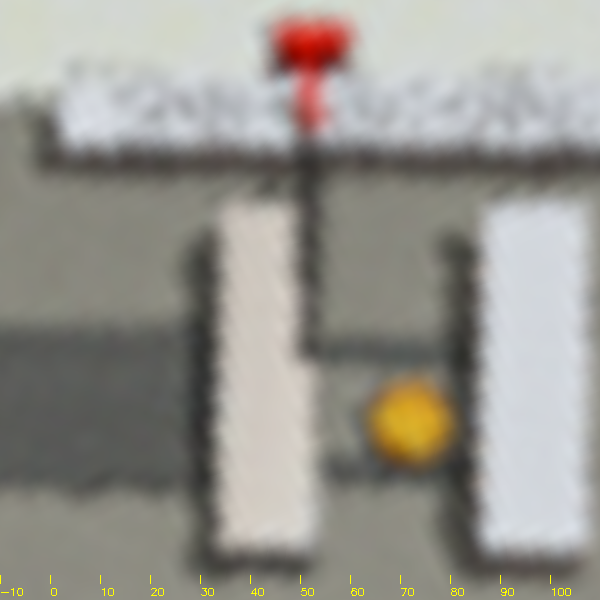

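View pics/t10.png

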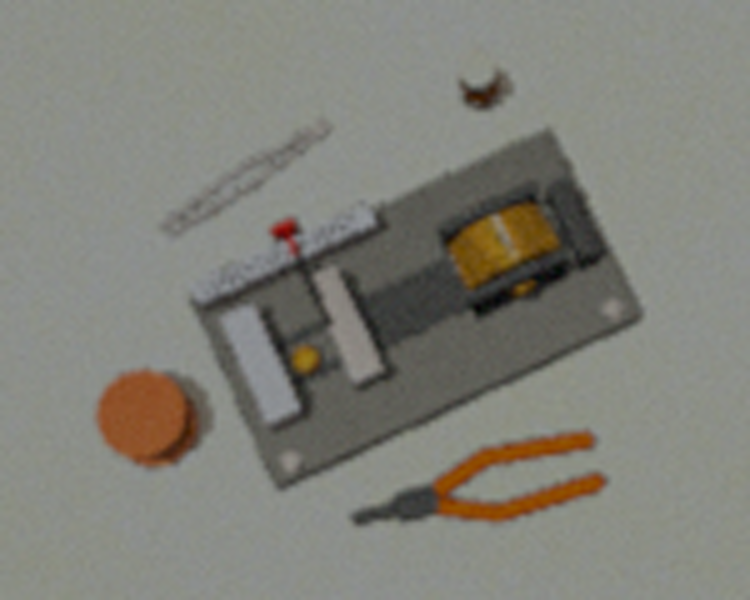

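The pointer and the mark now agree to within measurement error: pointer centre about y = 51.8 mm, mark centre about 51.9 mm. The hand is well clear and nothing else has moved, so I'm handing in.

```bash
python3 -c "
from bench import job,env
print(env.get_state()['clock']);print(job.sign_off())"
```

```text
16.125
the job is handed in; nothing more can be done
None
```

The jaw pointer is on the red mark to within what I could measure, and the job was handed in at about 16 s of the 58 s allowed.

I shut the fingers, laid the tip on top of the brass wheel and rolled it towards the jaws. It took four longer strokes and one 5 mm trim stroke, with readings of about 2 to 4.5 N on the wheel. The hand then lifted off and finished about 300 mm from the gauge.

**Pointer against mark:** in the last clear top view, the centre of the black pointer is at gauge y of about 51.8 mm and the centre of the red mark at about 51.9 mm. The two bars are the same width, so their front edges agree to about 0.1 mm.

**Disagreement:** working from the sliding jaw's own edges instead, the pointer could be up to about 0.4 mm short. That is within the picture's accuracy, so I made no further trim.

**Everything else:** in that view the specimen, copper spool, pliers, tweezers and vial look undisturbed. I did not re-image the green spool, red block or clear box at the end, but the arm never went near them.

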